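Set and lock the height stop on the aged cheese wheel

TASK

Two identical height gauges stand on the cheese cellar's bench, one with a dark brown aged wheel under its stop, the other with a pale cream one. On the gauge with the dark wheel, push the stop rod down by its black knob until its white foot rests on the cheese, and then swing that gauge's red clamp lever fully down, to level, to lock it. Do not touch the other gauge, keep the wheel standing flat under the stop, and let go at the end.

Things in the scene. Friction and masses are not known exactly. Their poses are not given: they have to be found in the camera images.
- gauge: Gauge with the dark wheel, fixed. Origin on the bench below its rod, z up. Plate 150 x 185 x 15 mm; aluminium column 26 mm square, 200 mm tall, 88 mm off on +y; blue arm and clamp head (50 x 46 mm, top 188 mm up) that the rod runs through. The lever's level hinge pin is 34 mm from the rod on the -x side (roughly towards the robot), 194 mm up.
- stop_knob (a point): Centre of the flat top of the black round knob (40 mm across, 14 mm thick) on the upright steel stop rod of the gauge with the dark wheel. Starts 262 to 302 mm above the bench; 227 mm when the foot rests on the wheel.
- stop_foot (a point): Centre of the underside of the white disc foot (32 mm across) at the lower end of the stop rod, 152 mm below the knob's top, on the same vertical line.
- stop (a joint): Travel of the stop rod in m: 0 fully raised, grows downward, end of travel 0.090; the foot meets the dark wheel at 0.075. Starts between 0 and 0.040. Friction holds it wherever it is left; pushing it down takes 3 to 4 N (more in the knock of a fast first touch) until it meets the cheese, where it stops hard.
- clamp_tip (a point): Centre of the ball end (18 mm across) of that gauge's red clamp lever, 70 mm from its hinge pin. At the start the lever points up and away from the rod, 25 to 30 degrees above level; locked it is level, upper side 199 mm above the bench. Press straight down where the ball stands at the start: the ball slides outward and the bar (14 mm wide, 10 thick) stays under the finger.
- clamp (a joint): Angle of the clamp lever in rad: 0 = raised 30 degrees (open), grows as it is pressed down, 0.524 = level (locked, hard end stop). Starts between 0 and 0.08. Friction holds it where it is left; pressing near the ball takes about 2 N, with a brief knock of over 10 N at first touch if fast.
- aged_wheel: Dark brown cheese wheel, 110 mm across, 60 mm tall, about 0.6 kg, loose on the base plate of its gauge (plate top 15 mm above the bench), within 8 mm of the rod's axis. Origin: centre of its underside; z up.
- other_gauge: The other, identical gauge (same colours, own rod and lever), carrying a pale cream wheel of the same size; not to be touched. Origin: on the bench straight below its rod; axes as for the first gauge; its knob tops out at 262 to 302 mm above the bench.

How it is judged:
On the way, in this order (a step that is already met when the one before it is completed fails the run):
1. the stop's foot rests on the dark wheel, with the clamp lever still up (z of stop_foot in the frame of aged_wheel below 0.064 m and horizontal distance between stop_foot and aged_wheel below 0.035 m and value of joint clamp below 0.25 rad), for 0.2 s.
2. the clamp lever is swung down to locked (value of joint clamp above 0.35 rad), for 0.2 s.
At the end, for the whole second after the job is handed in: The stop's foot rests on the top of the dark wheel (gap under 4 mm, rod's axis within 35 mm of the wheel's centre, rod's travel over 69 mm), the red clamp lever is within 10 degrees of level, the wheel stands flat on its plate (under 6 degrees of tilt) and at rest (z of stop_foot in the frame of aged_wheel below 0.064 m and horizontal distance between stop_foot and aged_wheel below 0.035 m and value of joint stop above 0.069 m and value of joint clamp above 0.35 rad and angle between aged_wheel's own z axis and vertical below 0.1 rad and linear speed of aged_wheel below 0.02 m/s); the robot touches nothing.
It fails at once if the robot touched the other gauge (contact force between any of the fingers, the arm and other_gauge above 1 N).
It also fails if it takes over 40 s, if anything falls off the work surface, if the arm or the gripper's body presses on something with over 40 N, if the wrist force passes 120 N, or if a joint passes its speed limit or range.

ROBOT

A 6-joint arm with a two-finger parallel gripper is mounted at the origin on the work surface. World frame = base frame: x ahead of the robot, y to its left, z up, the work surface at z = 0. Lengths are in m, angles in rad, forces in N, time in s.
With the tool pointing down it reaches from about 0.35 to 0.975 m from the base axis. Payload 4.9 kg.
Tool frame: the origin (TCP) lies midway between the tips of the shut fingers; the grasp point (between the pads) lies 19 mm behind it; z points along the fingers, y is the line along which they close (so a half turn about z gives the same grasp; the last joint's range is limited). The gripper opens to 85 mm and grips with 20 to 120 N. Pads are 22 mm wide; open, the fingers measure 114 mm over their backs; the gripper's body (76 mm by 85 mm) begins 54 mm behind the grasp point. The pads swing forward as they close: fully open they stand 13 mm farther back than shut.
Start: joints at [1.03, 0.053, 1.613, -0, 1.476, -0.119], TCP at [0.256, 0.57, 0.231] pointing down, gripper open.
Joint ranges: [-3.01, 3.01], [-1.01, 2.22], [0.06, 2.58], [-1.02, 4.17], [0.09, 2.62], [-3.14, 3.14]. Speed limits (rad/s): [2.57, 2.57, 3.14, 3.14, 3.14, 3.14].

INTERFACE

Orientations are given as a unit quaternion [w, x, y, z].
In Python, from plant import * gives the robot as it stands.
- The arm moves only by the tool jog_arm, never from a script. Its argument "targets" is a list of rows, each a list of 3 entries, a list of its own where there are three numbers: the shift along the tool's x, y, z in units of 25 mm (1.0 is 25 mm), then the turn, a rotation vector about the tool's x, y, z in units of 8 degrees (1.0 is 8 degrees), then the opening in per cent of the stroke, from 0 (shut) to 100 (fully open). A call has 1 to 8 rows; each row is the pose to reach, as a shift and turn from the pose commanded when the call began, along the tool's axes at that moment; what a row does not reach only later rows make up. A row lasts 1/8 s, in which the tool goes at most 62.5 mm and 10.7 degrees, less where a joint would pass 70% of its speed; a pose out of reach is approached as far as the arm can. A call with a gripper value outside its range is refused whole. The fingers move at their own pace and stop on an object; the grip force is fixed at half the most. Time passes only in rows, so rows that repeat a pose let the fingers close. It gives the time, the measured TCP pose, the force, the opening and the grip force at its end, in the units of the state.
- state(): the state, without advancing time (a new reading comes with each control period).
- grab_frame(name): name is "scene" or "top"; returns (picture, depth): 420x560x3 uint8, red, green, blue; 420x560 float32, m along the optical axis (not along the pixel's ray), 0 where there is no reading.
- camera_params(name): a dict with "fovy" (degrees; the focal length in pixels is half the picture's height over the tangent of half this angle, whatever the lens; pixels are square), "cx", "cy" (the principal point, pixels), "rvec" (rotation vector, rad) and "tvec" (3), from world to camera coordinates, as OpenCV has them. Camera axes: x right, y down, z forward; pixel columns grow to the right and rows downward; lengths in m; the calibration is good to about 2 mm. A picture is of the moment at which its call begins. camera_params takes no time and is no camera call.
- job_done(): hands the job in; it is judged then, once.
The state is a dict: "time": time; "joint_pos": joint angles; "joint_vel": joint speeds; "joint_efforts": joint torques, N m; "tool_pos": TCP position; "tool_rot": TCP orientation; "contact_force": force on the tool from outside, world axes, zero at the start; "ft_torque": the same for the moment, N m; "gripper_width": opening from 0.0 (shut) to 1.0 (fully open); "grasp_force": force on a finger pad.
Only numpy, scipy, OpenCV 4.12 (cv2) and the standard library are available. Lean on these libraries where they do the work, as an engineer would, in place of code of your own. Each camera call takes 0.05 s, during which the arm holds its last target. There are 200 camera calls.

## Working session

There is one attempt and no reset: what is moved stays moved. The work goes in short steps, Python scripts to look and compute and a tool call to move; the robot and the scene stay as the last step left them, time stands still between calls to the robot, and variables do not carry over. Pictures are saved under pics/ and viewed, at most 10 in all, crops included, and the job is handed in when it is done.

Besides the shell and the picture viewer there is one more tool, called after ">>>" by a JSON object that holds its "fn" and its "kwargs", one argument or row to a line. jog_arm: Moves the arm, as the interface text tells. Its arguments: {"type":"object","properties":{"targets":{"type":"array"}},"required":["targets"]}

```bash
mkdir -p pics; cat > h.py <<'E'
from plant import *
import numpy as np, cv2
def grab(n):
    im,d=grab_frame(n); p=camera_params(n)
    f=im.shape[0]/2/np.tan(np.radians(p["fovy"])/2)
    R=cv2.Rodrigues(np.array(p["rvec"],float))[0]; t=np.array(p["tvec"],float)
    v,u=np.mgrid[:im.shape[0],:im.shape[1]]
    c=np.dstack([(u-p["cx"])/f*d,(v-p["cy"])/f*d,d])
    w=(c-t)@R; w[d==0]=np.nan
    return im,d,w
E
python3 - <<'E'
from h import *
for n in("scene","top"):
    im,d,w=grab(n); cv2.imwrite(f"pics/{n}0.png",im[...,::-1]); np.savez(f"{n}0.npz",im=im,w=w)
    print(camera_params(n))
s=state();print(s)
E
```

```text
{'fovy': 45.156271635920646, 'cx': 281.01160281248747, 'cy': 209.82050414082119, 'rvec': array([ 0.70095728,  2.55908926, -1.21147982]), 'tvec': array([ 0.51241632, -0.03791351,  1.19278198])}
{'fovy': 46.33139445715746, 'cx': 282.9395900584473, 'cy': 197.9856803990222, 'rvec': array([ 2.18635397, -2.14931008,  0.13197727]), 'tvec': array([-0.03649458,  0.58886201,  1.10091435])}
{'time': 0.1, 'joint_pos': array([ 1.02999567e+00,  5.33107727e-02,  1.61415042e+00, -2.71439851e-05,
        1.47599526e+00, -1.19016538e-01]), 'joint_vel': array([ 0.00088152, -0.00026012, -0.00383451, -0.00078702,  0.0025211 ,
        0.00043969]), 'joint_efforts': array([ 2.13099629e-04, -3.94904816e+01, -3.71364105e+01, -1.37427769e-04,
        3.94122675e-03,  9.05839585e-06]), 'tool_pos': array([0.25559345, 0.56973393, 0.23017735]), 'tool_rot': array([-2.89113498e-04,  2.09330920e-01,  9.77844414e-01, -8.86020098e-04]), 'contact_force': array([-0.02284381, -1.39539513, -1.12468095]), 'ft_torque': array([-0.08354825, -0.03352931, -0.0365159 ]), 'grasp_force': 0.0, 'gripper_width': 0.9997548057429138}
```

View pics/scene0.png

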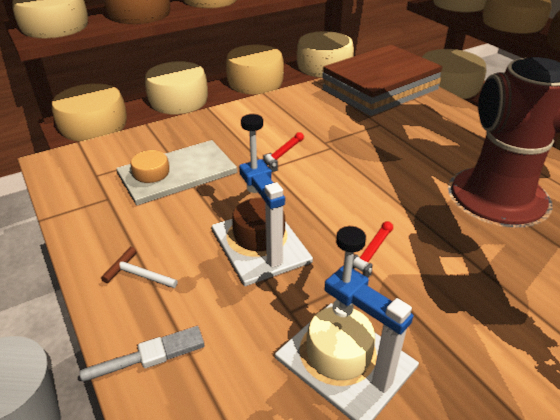

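View pics/top0.png

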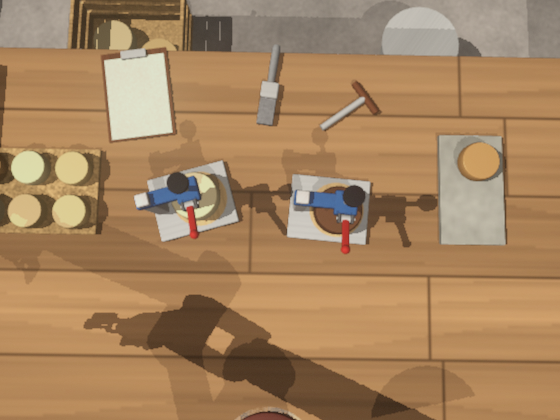

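The dark-wheel gauge is on the right in the top view: knob at (353,196), lever ball at (345,249). In the scene view the same gauge is the rear one, with knob (252,122) and ball (299,137). The pale gauge sits to its left.

```bash
cat > m.py <<'E'
from h import *
def meas(im,w,n):
    hsv=cv2.cvtColor(im,cv2.COLOR_RGB2HSV); x,y,z=w[...,0],w[...,1],w[...,2]
    red=((hsv[...,0]<8)|(hsv[...,0]>172))&(hsv[...,1]>150)&(hsv[...,2]>90)&(z>.17)&(z<.27)
    blk=(hsv[...,2]<70)&(z>.215)&(z<.315)
    blue=(hsv[...,0]>100)&(hsv[...,0]<125)&(hsv[...,1]>150)&(z>.15)&(z<.2)
    for k,m in(("red",red),("blk",blk),("blue",blue)):
        c,l,s,ce=cv2.connectedComponentsWithStats(m.astype(np.uint8))
        for i in range(1,c):
            if s[i,4]<25: continue
            p=w[l==i]
            print(n,k,ce[i].round(),s[i,4],"med",np.nanmedian(p,0).round(4),"min",np.nanpercentile(p,3,axis=0).round(4),"max",np.nanpercentile(p,97,axis=0).round(4))
E
python3 - <<'E'
from m import *
for n in("scene","top"):
    a=np.load(f"{n}0.npz"); meas(a["im"],a["w"],n)
a=np.load("top0.npz");w=a["w"]
for q in((353,196),(345,249),(345,240),(346,228),(303,198),(330,202),(294,178),(370,180),(367,242),(289,235),(178,183),(193,234)): print(q,w[q[1],q[0]].round(4))
s=np.load("scene0.npz")["w"]
for q in((252,121),(299,137),(285,150)): print(q,s[q[1],q[0]].round(4))
from scipy.spatial.transform import Rotation as R
print(R.from_quat(np.roll(state()["tool_rot"],-1)).as_matrix().round(3))
E
```

```text
scene red [548. 127.] 457 med [0.0154 0.0643 0.2125] min [-0.0078  0.0594  0.1733] max [0.0282 0.068  0.2662]
scene red [288. 145.] 273 med [ 0.4966 -0.1391  0.2181] min [ 0.4699 -0.1493  0.2008] max [ 0.5265 -0.133   0.2362]
scene red [377. 241.] 444 med [0.5205 0.1533 0.2178] min [0.4943 0.1426 0.2021] max [0.5491 0.1645 0.2361]
scene blk [532.  75.] 264 med [0.0445 0.0153 0.3124] min [ 0.0163 -0.0457  0.3084] max [0.0552 0.0505 0.3148]
scene blk [509.  99.] 2597 med [0.074  0.0072 0.2672] min [ 0.0465 -0.0612  0.2192] max [0.0986 0.0441 0.3037]
scene blk [252. 122.] 293 med [ 0.5711 -0.1399  0.2897] min [ 0.5536 -0.1607  0.2775] max [ 0.5848 -0.1293  0.2917]
scene blk [556. 124.] 29 med [1.00e-04 6.97e-02 2.21e-01] min [-0.0084  0.0666  0.2153] max [0.0037 0.0729 0.2266]
scene blk [350. 239.] 604 med [0.5921 0.1763 0.2746] min [0.5737 0.1573 0.263 ] max [0.6063 0.1909 0.2764]
scene blue [260. 180.] 787 med [ 0.5777 -0.1229  0.1855] min [ 0.5458 -0.1631  0.1707] max [ 0.5892 -0.0437  0.1892]
scene blue [363. 298.] 1848 med [0.5833 0.2013 0.1859] min [0.5604 0.1584 0.1704] max [0.61
[... 377 characters left out ...]
1 -0.1506  0.2915] min [ 0.55   -0.1671  0.2883] max [ 0.5821 -0.1336  0.2944]
(353, 196) [ 0.5662 -0.1495  0.2902]
(345, 249) [ 0.4723 -0.1426  0.2368]
(345, 240) [ 0.4893 -0.1438  0.2279]
(346, 228) [ 0.513  -0.148   0.2109]
(303, 198) [ 0.5714 -0.0646  0.1988]
(330, 202) [ 0.5654 -0.119   0.1893]
(294, 178) [ 0.6399 -0.052   0.0118]
(370, 180) [ 0.6401 -0.2343  0.    ]
(367, 242) [ 0.492  -0.2254  0.0077]
(289, 235) [ 0.5049 -0.0421  0.0174]
(178, 183) [0.5862 0.1668 0.2746]
(193, 234) [0.4955 0.1425 0.2382]
(252, 121) [ 0.571  -0.1391  0.2914]
(299, 137) [ 0.4773 -0.1327  0.2336]
(285, 150) [ 0.5061 -0.1354  0.2129]
[[-0.912  0.409 -0.001]
 [ 0.409  0.912 -0.002]
 [ 0.    -0.002 -1.   ]]
```

>>> {"fn": "jog_arm", "kwargs": {
  "targets": [
    [[0, 0, -2.4], [0, 0, 0], 0],
    [[0, 0, -4.8], [0, 0, 0], 0],
    [[0, 0, -7.2], [0, 0, 0], 0],
    [[-1.7, -1.5, -7.6], [0, 0, -0.5], 0],
    [[-3.4, -3.1, -7.6], [0, 0, -1], 0],
    [[-5.1, -4.6, -7.6], [0, 0, -1.5], 0],
    [[-6.8, -6.2, -7.6], [0, 0, -2], 0],
    [[-8.5, -7.7, -7.6], [0, 0, -2.5], 0]
  ]
}}

```text
time: 1.1
tool_pos: [0.3711, 0.3058, 0.4209]
tool_rot: [-0.0, 0.035, 0.999, -0.0]
contact_force: [0.9, -0.3, 0.7]
gripper_width: -0.001
grasp_force: 0.0
```

```bash
cat > g.py <<'E'
import sys
from h import *
from scipy.spatial.transform import Rotation as R
s=state(); M=R.from_quat(np.roll(s["tool_rot"],-1)); t=np.array(eval(sys.argv[1]))
print(s["time"],s["tool_pos"].round(4),M.as_matrix().round(3).tolist(),s["contact_force"].round(2),s["gripper_width"])
print("units",(M.inv().apply(t-s["tool_pos"])/.025).round(2))
E
python3 g.py "[.568,-.147,.42]"
```

```text
1.1 [0.3711 0.3058 0.4209] [[-0.998, 0.07, -0.0], [0.07, 0.998, -0.0], [0.0, -0.0, -1.0]] [ 0.9  -0.25  0.71] -0.0005143265968882277
units [ -9.12 -17.52   0.04]
```

>>> {"fn": "jog_arm", "kwargs": {
  "targets": [
    [[-1.1, -2.1, 0], [0, 0, 0], 0],
    [[-2.2, -4.2, 0], [0, 0, 0], 0],
    [[-3.3, -6.4, 0], [0, 0, 0], 0],
    [[-4.5, -8.6, 0], [0, 0, 0], 0],
    [[-5.6, -10.8, 0], [0, 0, 0], 0],
    [[-6.7, -13, 0], [0, 0, 0], 0],
    [[-7.9, -15.2, 0], [0, 0, 0], 0],
    [[-9.1, -17.4, 0], [0, 0, 0], 0]
  ]
}}

```text
time: 2.1
tool_pos: [0.5665, -0.1446, 0.4208]
tool_rot: [-0.0, 0.037, 0.999, 0.0]
contact_force: [0.5, 0.6, 0.2]
gripper_width: -0.003
grasp_force: 0.0
```

```bash
python3 g.py "[.568,-.147,.30]"; python3 - <<'E'
from m import *
im,d,w=grab("scene"); cv2.imwrite("pics/s1.png",cv2.resize(im[20:260,140:460,::-1],None,fx=2.4,fy=2.4)); meas(im,w,"s")
E
```

```text
2.1 [ 0.5665 -0.1446  0.4208] [[-0.997, 0.073, -0.0], [0.073, 0.997, 0.0], [0.0, 0.0, -1.0]] [0.47 0.63 0.17] -0.0033645888968508917
units [-0.07 -0.1   4.83]
s red [288. 145.] 278 med [ 0.4967 -0.139   0.2179] min [ 0.4694 -0.1488  0.2014] max [ 0.5269 -0.1327  0.2367]
s red [377. 241.] 443 med [0.5209 0.1535 0.2183] min [0.4939 0.1425 0.2018] max [0.5485 0.1642 0.2358]
s blk [533.  75.] 269 med [0.0446 0.0162 0.3124] min [ 0.0185 -0.0408  0.3089] max [0.0558 0.0519 0.3149]
s blk [529. 111.] 4292 med [0.0673 0.0505 0.2626] min [ 0.0248 -0.0777  0.219 ] max [0.1317 0.1586 0.3027]
s blk [252. 123.] 308 med [ 0.5705 -0.14    0.2895] min [ 0.5536 -0.1602  0.2702] max [ 0.585  -0.1288  0.2915]
s blk [350. 239.] 601 med [0.5921 0.1765 0.2746] min [0.5734 0.1575 0.2623] max [0.6063 0.1908 0.2763]
s blue [260. 180.] 792 med [ 0.5779 -0.1228  0.1856] min [ 0.5453 -0.1633  0.1698] max [ 0.5891 -0.0444  0.1893]
s blue [363. 298.] 1845 med [0.583  0.2016 0.1858] min [0.5605 0.1581 0.1701] max [0.6116 0.2726 0.1894]
```

View pics/s1.png

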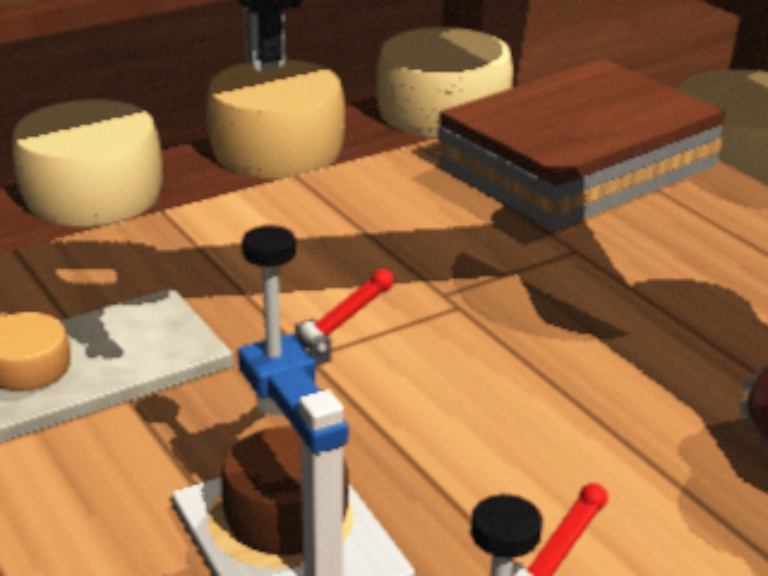

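The shut fingers at crop (265,50) hang straight above the dark gauge's knob at (269,245). Next I go down to it.

>>> {"fn": "jog_arm", "kwargs": {
  "targets": [
    [[0, 0, 1.6], [0, 0, 0], 0],
    [[0, 0, 3.2], [0, 0, 0], 0],
    [[0, 0, 4.4], [0, 0, 0], 0],
    [[0, 0, 4.8], [0, 0, 0], 0],
    [[0, 0, 5.0], [0, 0, 0], 0],
    [[0, 0, 5.2], [0, 0, 0], 0],
    [[0, 0, 5.4], [0, 0, 0], 0],
    [[0, 0, 5.6], [0, 0, 0], 0]
  ]
}}

```text
time: 3.15
tool_pos: [0.5668, -0.1427, 0.2828]
tool_rot: [0.001, 0.036, 0.999, -0.0]
contact_force: [-0.2, 0.4, 3.6]
gripper_width: 0.001
grasp_force: 1.7
```

>>> {"fn": "jog_arm", "kwargs": {
  "targets": [
    [[0, 0, 0.3], [0, 0, 0], 0],
    [[0, 0, 0.6], [0, 0, 0], 0],
    [[0, 0, 0.9], [0, 0, 0], 0],
    [[0, 0, 1.2], [0, 0, 0], 0],
    [[0, 0, 1.5], [0, 0, 0], 0],
    [[0, 0, 1.7], [0, 0, 0], 0],
    [[0, 0, 1.9], [0, 0, 0], 0],
    [[0, 0, 2.0], [0, 0, 0], 0]
  ]
}}

```text
time: 4.15
tool_pos: [0.5659, -0.1425, 0.2308]
tool_rot: [-0.0, 0.036, 0.999, 0.0]
contact_force: [1.8, -0.3, 3.2]
gripper_width: 0.002
grasp_force: 1.6
```

Contact at 3.2 N and z = 0.231, with about 4 mm left to the cheese.

>>> {"fn": "jog_arm", "kwargs": {
  "targets": [
    [[0, 0, 0.05], [0, 0, 0], 0],
    [[0, 0, 0.1], [0, 0, 0], 0],
    [[0, 0, 0.14], [0, 0, 0], 0],
    [[0, 0, 0.17], [0, 0, 0], 0],
    [[0, 0, 0.19], [0, 0, 0], 0],
    [[0, 0, 0.19], [0, 0, 0], 0]
  ]
}}

```text
time: 4.9
tool_pos: [0.5659, -0.1425, 0.227]
tool_rot: [-0.0, 0.036, 0.999, -0.0]
contact_force: [-0.3, -0.6, 4.9]
gripper_width: 0.001
grasp_force: 2.6
```

>>> {"fn": "jog_arm", "kwargs": {
  "targets": [
    [[0, 0, 0.02], [0, 0, 0], 0],
    [[0, 0, 0.04], [0, 0, 0], 0],
    [[0, 0, 0.04], [0, 0, 0], 0]
  ]
}}

```text
time: 5.28
tool_pos: [0.566, -0.1425, 0.227]
tool_rot: [-0.0, 0.036, 0.999, -0.0]
contact_force: [-2.1, 0.2, 7.5]
gripper_width: -0.001
grasp_force: 4.2
```

The rod is at its hard stop on the cheese (z = 0.227, 7.5 N). Next I retreat and move over the ball.

>>> {"fn": "jog_arm", "kwargs": {
  "targets": [
    [[0, 0, -0.8], [0, 0, 0], 0],
    [[0, 0, -2.0], [0, 0, 0], 0],
    [[0, 0, -3.0], [0, 0, 0], 0],
    [[1.2, 0, -3.0], [0, 0, 0], 0],
    [[2.6, -0.1, -3.0], [0, 0, 0], 0],
    [[3.8, -0.15, -3.0], [0, 0, 0], 0],
    [[3.8, -0.15, -2.6], [0, 0, 0], 0],
    [[3.8, -0.15, -2.4], [0, 0, 0], 0]
  ]
}}

```text
time: 6.28
tool_pos: [0.471, -0.1392, 0.2847]
tool_rot: [-0.0, 0.036, 0.999, 0.0]
contact_force: [-0.4, -0.1, 0.8]
gripper_width: 0.006
grasp_force: 0.0
```

```bash
python3 g.py "[.472,-.139,.24]"; python3 - <<'E'
from m import *
im,d,w=grab("scene"); a=im[70:290,180:400,::-1]
im,d,w=grab("top"); b=im[130:350,230:450,::-1]
cv2.imwrite("pics/s2.png",cv2.resize(np.hstack([a,b]),None,fx=1.8,fy=1.8,interpolation=3))
E
```

```text
6.275 [ 0.471  -0.1392  0.2847] [[-0.997, 0.073, -0.001], [0.073, 0.997, 0.001], [0.001, 0.0, -1.0]] [-0.35 -0.14  0.77] 0.005841594581082204
units [-0.04  0.01  1.79]
```

View pics/s2.png

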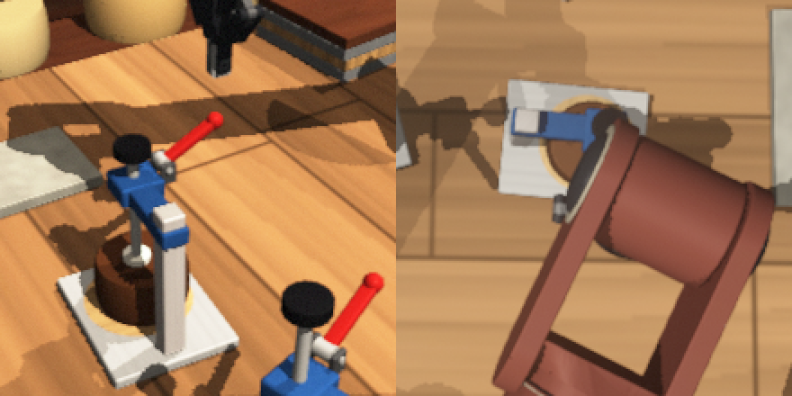

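The white foot rests on the dark wheel (left crop, 135,255). The lever is still up, with the fingers at (218,60) above its ball at (215,120). Now I press down slowly.

>>> {"fn": "jog_arm", "kwargs": {
  "targets": [
    [[0, 0, 0.8], [0, 0, 0], 0],
    [[0, 0, 1.4], [0, 0, 0], 0],
    [[0, 0, 1.6], [0, 0, 0], 0],
    [[0, 0, 1.75], [0, 0, 0], 0],
    [[0, 0, 1.9], [0, 0, 0], 0],
    [[0, 0, 2.05], [0, 0, 0], 0],
    [[0, 0, 2.2], [0, 0, 0], 0],
    [[0, 0, 2.35], [0, 0, 0], 0]
  ]
}}

```text
time: 7.38
tool_pos: [0.4711, -0.1395, 0.2269]
tool_rot: [0.0, 0.036, 0.999, -0.0]
contact_force: [-1.6, 0.6, 1.9]
gripper_width: 0.006
grasp_force: 0.8
```

>>> {"fn": "jog_arm", "kwargs": {
  "targets": [
    [[0, 0, 0.15], [0, 0, 0], 0],
    [[0, 0, 0.3], [0, 0, 0], 0],
    [[0, 0, 0.45], [0, 0, 0], 0],
    [[0, 0, 0.6], [0, 0, 0], 0],
    [[0, 0, 0.75], [0, 0, 0], 0],
    [[0, 0, 0.85], [0, 0, 0], 0],
    [[0, 0, 0.95], [0, 0, 0], 0],
    [[0, 0, 0.95], [0, 0, 0], 0]
  ]
}}

```text
time: 8.38
tool_pos: [0.4711, -0.1394, 0.2029]
tool_rot: [0.0, 0.036, 0.999, 0.0]
contact_force: [-0.0, 0.4, -0.5]
gripper_width: 0.001
grasp_force: 0.1
```

>>> {"fn": "jog_arm", "kwargs": {
  "targets": [
    [[0, 0, 0.05], [0, 0, 0], 0],
    [[0, 0, 0.1], [0, 0, 0], 0],
    [[0, 0, 0.14], [0, 0, 0], 0],
    [[0, 0, 0.16], [0, 0, 0], 0],
    [[0, 0, 0.16], [0, 0, 0], 0]
  ]
}}

```text
time: 9.0
tool_pos: [0.4715, -0.1396, 0.2018]
tool_rot: [0.001, 0.036, 0.999, -0.0]
contact_force: [-5.8, 1.0, 10.8]
gripper_width: -0.0
grasp_force: 5.5
```

The lever is at its hard stop (10.8 N). Next I retreat and check.

>>> {"fn": "jog_arm", "kwargs": {
  "targets": [
    [[0, 0, -0.5], [0, 0, 0], 0],
    [[0, 0, -2.0], [0, 0, 0], 0],
    [[0, 0, -4.0], [0, 0, 0], 0],
    [[0, 0, -6.0], [0, 0, 0], 0],
    [[0, 0, -6.0], [0, 0, 0], 0]
  ]
}}

```text
time: 9.62
tool_pos: [0.4728, -0.1401, 0.3549]
tool_rot: [0.005, 0.036, 0.999, -0.002]
contact_force: [0.4, -0.0, -0.9]
gripper_width: -0.002
grasp_force: 0.0
```

```bash
python3 - <<'E'
from m import *
im,d,w=grab("scene"); cv2.imwrite("pics/s3.png",cv2.resize(im[70:290,180:400,::-1],None,fx=2.5,fy=2.5,interpolation=3)); meas(im,w,"s")
E
```

```text
s red [291. 154.] 233 med [ 0.4904 -0.138   0.198 ] min [ 0.4607 -0.1478  0.1906] max [ 0.5238 -0.1326  0.2018]
s red [377. 241.] 442 med [0.5207 0.1533 0.2178] min [0.4946 0.1427 0.2023] max [0.549  0.1647 0.2363]
s blk [532.  74.] 276 med [0.0433 0.015  0.3124] min [ 0.0123 -0.0473  0.3087] max [0.0548 0.052  0.3149]
s blk [530. 114.] 4378 med [0.0746 0.0575 0.2627] min [ 0.022  -0.0774  0.2191] max [0.1519 0.1725 0.3019]
s blk [253. 152.] 286 med [ 0.57   -0.1412  0.2265] min [ 0.5527 -0.164   0.2163] max [ 0.5851 -0.1289  0.2284]
s blk [350. 239.] 603 med [0.5922 0.1763 0.2746] min [0.5743 0.1573 0.2626] max [0.6063 0.1909 0.2764]
s blue [260. 180.] 784 med [ 0.5775 -0.123   0.1855] min [ 0.5454 -0.1626  0.1702] max [ 0.5894 -0.0438  0.1892]
s blue [363. 298.] 1843 med [0.5833 0.2013 0.1858] min [0.5601 0.1585 0.1705] max [0.6116 0.2724 0.1894]
```

View pics/s3.png

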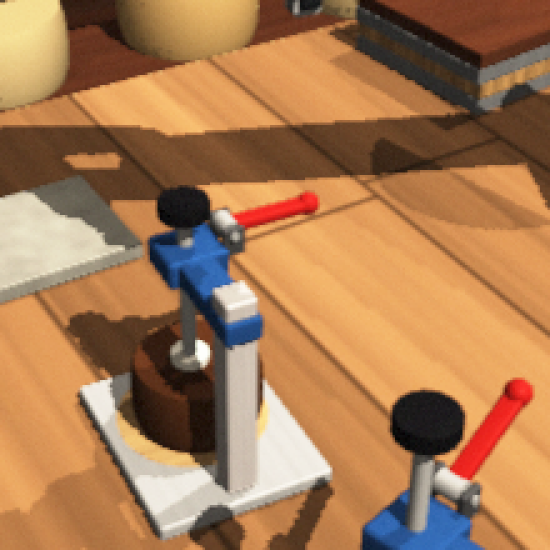

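The lever is level with its ball at (310,202), the foot rests on the wheel at (190,353), the wheel stands flat and the robot is clear.

```bash
python3 -c "
from plant import *
print(job_done())"
```

```text
the job is handed in; nothing more can be done
None
```

I handed the job in at about 10 s: the last picture shows the stop foot resting on the dark wheel, the red lever level, the wheel flat, the robot clear and the other gauge unmoved; the hand-in returned no verdict.

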